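Press the receiver pack into the chassis corner and hold it

ROBOT

A 6-joint arm with a two-finger parallel gripper is mounted at the origin on the work surface. World frame = base frame: x ahead of the robot, y to its left, z up, the work surface at z = 0. Lengths are in m, angles in rad, forces in N, time in s.
With the tool pointing down it reaches from about 0.275 to 0.875 m from the base axis. Payload 12.5 kg.
Tool frame: the origin (TCP) lies at the very end of the fingers, on their centre line; the grasp point (between the pads) lies 19 mm behind it; z points along the fingers, y is the direction in which the jaws open and shut (so a half turn about z gives the same grasp; the last joint's range is limited). The gripper opens to 85 mm and grips with 20 to 120 N. Pads are 22 mm wide; open, the fingers measure 114 mm over their backs; the gripper's body (76 mm by 85 mm) begins 54 mm behind the grasp point. The pads swing forward as they close: fully open they stand 13 mm farther back than shut.
Start: joints at [1.173, 0.351, 1.652, -0, 1.139, -0.085], TCP at [0.169, 0.523, 0.231] pointing down, gripper open.
Joint ranges: [-2.75, 2.75], [-0.79, 2.1], [0.01, 2.65], [-1.57, 4.71], [0.07, 3.14], [-2.87, 2.87]. Speed limits (rad/s): [2.22, 2.22, 2.79, 3.14, 3.14, 3.14].

INTERFACE

Orientations are given as a unit quaternion [x, y, z, w].
In Python, from rig import read_state, capture, camera_model, finish_job gives the robot as it stands.
- The arm moves only by the tool apply_moves, never from a script. Its argument "targets" is a list of rows, each an object with "travel": the shift along the tool's x, y, z in m, a list of three; "turn": the turn, a rotation vector about the tool's x, y, z in rad, a list of three; "fingers": the closure, from 0 (fully open) to 1 (shut). A call has exactly 10 rows; each row shifts and turns the commanded pose from where the row before left it, along the tool's axes as they then stand; what a row does not reach is not made up. A row lasts 1/12 s, in which the tool goes at most 41.7 mm and 7.16 degrees, less where a joint would pass 70% of its speed; a pose out of reach is approached as far as the arm can. A call is refused whole if a number of a shift passes 0.0417 or a number of a turn 0.125, either way. A call with a gripper value outside its range is refused whole. The fingers move at their own pace and stop on an object; the grip force is fixed at half the most. Time passes only in rows, so rows that do not move let the fingers close, or fill a call up. It gives the time, the measured TCP pose, the force and the opening at its end, in the units of the state.
- read_state(): the state, without advancing time (a new reading comes with each control period).
- capture(name): name is "scene" or "top" or "wrist"; returns the picture (384x512x3 uint8, red, green, blue); there is no depth.
- camera_model(name): a dict with "K" (3x3 intrinsics, pixels), "view" (4x4, takes a point from world to camera coordinates). Camera axes: x right, y down, z forward; pixel columns grow to the right and rows downward; lengths in m; the calibration is good to about 2 mm. The wrist camera is an equidistant fisheye: a pixel r from the principal point sees the ray r / f radians off the axis. A picture is of the moment at which its call begins: read the wrist's pose just before it. camera_model takes no time and is no camera call; for the wrist camera it gives the pose at the moment of the call.
- finish_job(): hands the job in, once; it reports no verdict.
The state is a dict: "time_s": time; "joints": joint angles; "joint_velocities": joint speeds; "tau": joint torques, N m; "eef_pos": TCP position; "ee_rot": TCP orientation; "wrist_force": force on the tool from outside, world axes, zero at the start; "ft_torque": the same for the moment, N m; "gripper_width": finger opening in m.
Only numpy, scipy, OpenCV 4.12 (cv2) and the standard library are available. Lean on these libraries where they do the work, as an engineer would, in place of code of your own. Each camera call takes 0.05 s, during which the arm holds its last target. There are 200 camera calls.

TASK

Take the blue battery pack from the rubber mat, stand it flat on the floor plate of the model-car chassis, and press it into the corner so that its short end bears firmly on the aluminium end stop and its long side bears firmly on the orange side rail, both at once. Finish with the gripper still pressing it against both stops (the program ends while holding; do not let go), and leave the red pack and everything else loose where it is.

Things in the scene. Friction and masses are not known exactly. Their poses are not given: they have to be found in the camera images.
- pack_center (a point): centre of the blue battery pack with a white band round its middle: a rigid block 70 mm along its x, 42 mm along its y, 40 mm high, 0.15 to 0.31 kg, loose, lying on the rubber mat (mat 3 mm thick, so this point starts 23 mm above the table). Either short end may go to the end stop. Axes are those of the pack, z up
- spare_pack_center (a point): centre of the spare pack, same size and shape but red with a white band, at the other end of the same mat, at least 110 mm from the blue one: leave it alone
- chassis: stripped model-car chassis, fixed. Origin on the table under its middle, z up; x points to the car's front end (red springs, green discs), y to its left. Dark flat floor plate, top 20 mm above the table, x -130..160, y -85..85 mm. The plate is free for x -80..60, y -85..55 mm. Ahead of the end stop: a black servo, 42 mm above the table, and past x = 150 mm a shock tower, 75 mm
- seat (a point): fixed point where the pack's centre lies when it is home in the corner: chassis x = 25, y = 34 mm, 40 mm above the table (20 mm above the floor plate). Axes parallel to the chassis's; the pack's long side lies along x. End stop face is 35 mm ahead (+x), side rail face 21 mm to +y
- end_stop: aluminium block fixed across the chassis: 12 mm along chassis x, 90 mm along y, 25 mm high above the floor plate; rigid. Origin at the centre of its underside, on the floor plate at chassis x = 66, y = 16 mm; its stop face looks to chassis -x, at chassis x = 60 mm. Pack against stop, rail or plate: smooth, friction coefficient 0.2 to 0.3; part of a push along one stop is borne by friction there and on the plate
- side_rail: orange rail fixed along the chassis: 140 mm along chassis x, 12 mm along y, only 10 mm high above the floor plate (30 mm above the table), so that a finger can stand above it beside the pack; rigid. Origin at the centre of its underside, on the floor plate at chassis x = -10, y = 61 mm; its stop face looks to chassis -y, at chassis y = 55 mm
- pack: the same blue pack as a body; origin at the centre of its underside
- ballast: small loose brass ballast disc, 28 mm across, 14 mm high, on the floor plate near chassis x = -105, y = -45 mm: leave it
- wheel: loose wheel lying flat, black tyre 120 mm across, 46 mm high, white spokes: leave it
- cup: white cup, 72 mm across, 85 mm high, empty: leave it
- spanner: loose spanner lying on the table: leave it
- driver: loose screwdriver lying on the table: leave it
- jar: small yellow jar, 52 mm across, 48 mm high: leave it
Mind the look-alikes: they are no part of the job. There is more than one size of the pack; the job needs the smallest.

How it is judged:
By the outcome, as a careful person would: the job done as asked, in the order asked, and still so for the second after the job is handed in, while the arm keeps its last pose, push and grip.
It also fails if it takes over 54 s, if anything falls off the work surface, if the arm or the gripper's body presses on something with over 40 N, if the wrist force passes 120 N, or if a joint passes its speed limit or range.

## Working session

There is one attempt and no reset: what is moved stays moved. The work goes in short steps, Python scripts to look and compute and a tool call to move; the robot and the scene stay as the last step left them, time stands still between calls to the robot, and variables do not carry over. Pictures are saved under pics/ and viewed, about 8 in all and at most 12, crops included, and the job is handed in when it is done.

Besides the shell and the picture viewer there is one more tool, called as name(argument=value, ...) on one line, values as JSON. apply_moves: Moves the arm, as the interface text tells. Its arguments: {"type":"object","properties":{"targets":{"type":"array","items":{"type":"object","properties":{"travel":{"type":"array","items":{"type":"number"}},"turn":{"type":"array","items":{"type":"number"}},"fingers":{"type":"number"}}}}},"required":["targets"]}

```bash
mkdir -p pics; ls
python3 - <<'E'
from rig import *
import cv2,numpy as np
s=read_state();print(s['time_s'],s['eef_pos'],s['ee_rot'],s['gripper_width'])
a=capture('scene');b=capture('top')
for n,i in(('scene',a),('top',b)):
    cv2.imwrite(f'pics/{n}0.png',i[:,:,::-1]); m=camera_model(n);print(n,np.round(m['K'],1).tolist(),np.round(m['view'],3).tolist())
E
```

```text
pics
0.0 [0.1690818  0.52301812 0.23074624] [ 1.55769343e-01  9.87793274e-01 -5.80364541e-04 -1.50842643e-04] 0.08553304095746922
scene [[367.5, 0.0, 260.3], [0.0, 367.5, 187.4], [0.0, 0.0, 1.0]] [[-0.689, 0.725, -0.005, 0.375], [0.642, 0.607, -0.468, -0.336], [-0.336, -0.325, -0.884, 1.234], [0.0, 0.0, 0.0, 1.0]]
top [[466.4, 0.0, 254.2], [0.0, 466.4, 191.8], [0.0, 0.0, 1.0]] [[0.008, -1.0, 0.008, -0.017], [-0.999, -0.008, -0.054, 0.527], [0.054, -0.007, -0.999, 1.488], [0.0, 0.0, 0.0, 1.0]]
```

View pics/top0.png

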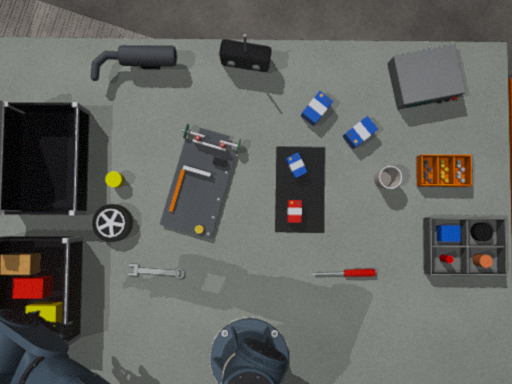

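View pics/scene0.png

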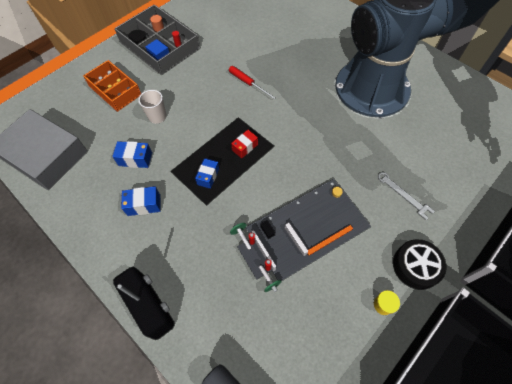

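Candidates in the top view: blue on mat (296,165), chosen. Rejected: two larger blue packs off the mat (317,107) and (360,131), a blue block in the tray (448,233), and the red spare (294,211). The chassis has an orange rail near (175,190), a white stop near (197,171) and the ballast at (199,230).

```bash
cat > h.py <<'E'
from rig import *
import cv2,numpy as np
from scipy.spatial.transform import Rotation as R
def cast(m,uv,z,fish=False):
    K=np.array(m['K']);V=np.array(m['view']);uv=np.atleast_2d(uv).astype(float)
    d=np.c_[(uv-K[:2,2])/[K[0,0],K[1,1]],np.ones(len(uv))]
    if fish:
        r=np.linalg.norm(d[:,:2],axis=1);d=np.c_[d[:,:2]*(np.sin(r)/np.maximum(r,1e-9))[:,None],np.cos(r)]
    d=d@V[:3,:3];c=-V[:3,:3].T@V[:3,3]
    return c+d*((z-c[2])/d[:,2])[:,None]
def blobs(img,col,amin=25):
    h=cv2.cvtColor(img,cv2.COLOR_RGB2HSV)
    lo,hi=dict(blue=((108,130,60),(125,255,255)),orange=((8,170,120),(17,255,255)),white=((0,0,165),(179,40,255)))[col]
    k=cv2.inRange(h,lo,hi);n,l,s,c=cv2.connectedComponentsWithStats(k)
    return [(np.argwhere(l==i)[:,::-1],c[i],s[i,4]) for i in range(1,n) if s[i,4]>=amin]
def rect(p):
    (c,wh,a)=cv2.minAreaRect(p[:,:2].astype(np.float32))
    b=cv2.boxPoints((c,wh,a));e=[b[1]-b[0],b[2]-b[1]];e=max(e,key=np.linalg.norm)
    return np.round(c,4),np.round(sorted(wh),4),round(np.degrees(np.arctan2(e[1],e[0]))%180,1)
E
python3 - <<'E'
from h import *
t=cv2.imread('pics/top0.png')[:,:,::-1].copy();m=camera_model('top')
for col,z,box in(('blue',.043,(280,145,315,185)),('orange',.030,(160,155,195,220)),('white',.045,(178,158,217,182))):
    pts=[]
    for p,c,a in blobs(t,col,8):
        if box[0]<c[0]<box[2] and box[1]<c[1]<box[3]: print(col,c,a); pts.append(p)
    print(rect(cast(m,np.vstack(pts)*1.0,z)))
cv2.imwrite('pics/crop.png',cv2.resize(t[95:245,155:385,::-1],None,fx=3.4,fy=3.4,interpolation=cv2.INTER_CUBIC))
E
```

```text
blue [293.05154639 158.04123711] 97
blue [299.5        171.67592593] 108
(array([ 0.612 , -0.1456]), array([0.047 , 0.0712]), np.float32(26.7))
orange [176.55828221 190.2208589 ] 163
(array([0.5293, 0.234 ]), array([0.0118, 0.1368]), np.float32(164.1))
white [195.94047619 170.35714286] 84
(array([0.5919, 0.1707]), array([0.01 , 0.086]), np.float32(74.5))
```

View pics/crop.png

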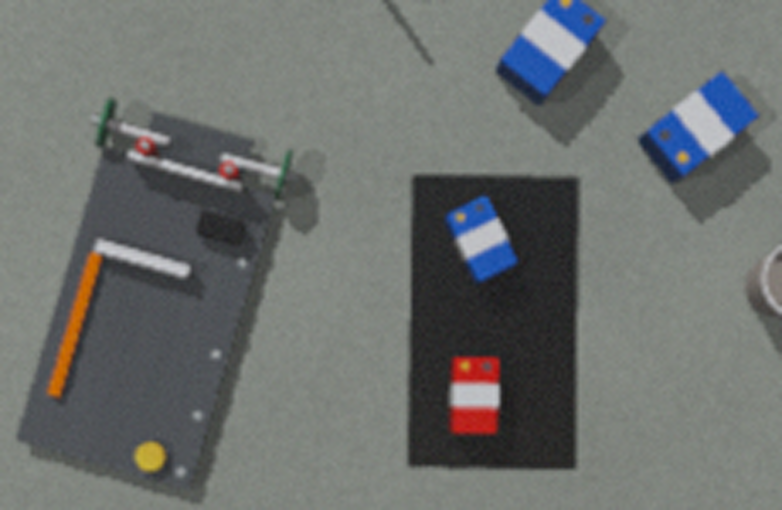

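The crop confirms it: the blue pack on the mat is the smaller blue one, at about (0.612, -0.146) with its long axis at 27°. The chassis x axis points at -15.7° and the seat is at about (0.5565, 0.199). Moving above the pack now.

apply_moves(targets=[{"travel":[-0.031,-0.025,0.002],"turn":[0,0,0],"fingers":0},{"travel":[-0.031,-0.025,0.002],"turn":[0,0,0],"fingers":0},{"travel":[-0.031,-0.025,0.002],"turn":[0,0,0],"fingers":0},{"travel":[-0.031,-0.025,0.002],"turn":[0,0,0],"fingers":0},{"travel":[-0.031,-0.025,0.002],"turn":[0,0,0],"fingers":0},{"travel":[-0.031,-0.025,0.002],"turn":[0,0,0],"fingers":0},{"travel":[-0.031,-0.025,0.002],"turn":[0,0,0],"fingers":0},{"travel":[-0.031,-0.025,0.002],"turn":[0,0,0],"fingers":0},{"travel":[-0.031,-0.025,0.002],"turn":[0,0,0],"fingers":0},{"travel":[-0.031,-0.025,0.002],"turn":[0,0,0],"fingers":0}])

```text
time_s: 0.93
eef_pos: [0.3878, 0.1882, 0.2112]
ee_rot: [0.156, 0.988, 0.0, -0.0]
wrist_force: [0.4, 1.3, 0.4]
gripper_width: 0.0857
```

apply_moves(targets=[{"travel":[-0.031,-0.025,0.002],"turn":[0,0,0],"fingers":0},{"travel":[-0.031,-0.025,0.002],"turn":[0,0,0],"fingers":0},{"travel":[-0.031,-0.025,0.002],"turn":[0,0,0],"fingers":0},{"travel":[-0.031,-0.025,0.002],"turn":[0,0,0],"fingers":0},{"travel":[-0.031,-0.025,0.002],"turn":[0,0,0],"fingers":0},{"travel":[-0.031,-0.025,0.002],"turn":[0,0,0],"fingers":0},{"travel":[-0.031,-0.025,0.002],"turn":[0,0,0],"fingers":0},{"travel":[-0.031,-0.025,0.002],"turn":[0,0,0],"fingers":0},{"travel":[-0.02,-0.015,0.0],"turn":[0,0,0],"fingers":0},{"travel":[0,0,0],"turn":[0,0,0],"fingers":0}])

```text
time_s: 1.77
eef_pos: [0.5778, -0.1008, 0.1945]
ee_rot: [0.157, 0.988, -0.0, 0.0]
wrist_force: [0.5, 0.6, 0.3]
gripper_width: 0.0853
```

apply_moves(targets=[{"travel":[0,0,0],"turn":[0,0,-0.1],"fingers":0},{"travel":[0,0,0],"turn":[0,0,-0.1],"fingers":0},{"travel":[0,0,0],"turn":[0,0,-0.1],"fingers":0},{"travel":[0,0,0],"turn":[0,0,-0.1],"fingers":0},{"travel":[0,0,0],"turn":[0,0,-0.1],"fingers":0},{"travel":[0,0,0],"turn":[0,0,-0.1],"fingers":0},{"travel":[0,0,0],"turn":[0,0,-0.1],"fingers":0},{"travel":[0,0,0],"turn":[0,0,-0.078],"fingers":0},{"travel":[0,0,0],"turn":[0,0,0],"fingers":0},{"travel":[0,0,0],"turn":[0,0,0],"fingers":0}])

```text
time_s: 2.6
eef_pos: [0.5758, -0.0967, 0.1951]
ee_rot: [-0.229, 0.973, 0.0, -0.0]
wrist_force: [0.1, -0.2, 0.5]
gripper_width: 0.0854
```

```bash
cat >> h.py <<'E'
def togo(x,y,z,jaw):
    s=read_state();r=R.from_quat(s['ee_rot']);d=r.inv().apply(np.array([x,y,z])-s['eef_pos'])
    Y=r.as_matrix()[:,1];a=np.degrees(np.arctan2(Y[1],Y[0]));dt=(jaw-a+90)%180-90
    print('t',round(s['time_s'],2),'pos',np.round(s['eef_pos'],4),'tilt',np.round(r.as_matrix()[:,2],4),'jaw',round(a,2),'w',round(s['gripper_width'],4))
    print('travel',np.round(d,4),'turn z',round(-np.radians(dt),4),'F',np.round(s['wrist_force'],1),'T',np.round(s['ft_torque'],2))
E
python3 - <<'E'
from h import *
togo(.612,-.1456,.15,116.7)
m=camera_model('wrist');w=capture('wrist');cv2.imwrite('pics/w1.png',w[:,:,::-1])
print(np.round(m['K'],1).tolist())
for p,c,a in blobs(w,'blue',150): print(c,a,rect(cast(m,p,.043,True)))
for p,c,a in blobs(w,'white',100): print('w',c,a,cast(m,c,.043,True))
E
```

```text
t 2.6 pos [ 0.5758 -0.0967  0.1951] tilt [-5.e-04  2.e-04 -1.e+00] jaw 116.52 w 0.0854
travel [-0.0105 -0.0599  0.0451] turn z -0.0031 F [ 0.1 -0.2  0.5] T [ 0.    0.   -0.03]
[[297.3, 0.0, 255.3], [0.0, 297.3, 189.9], [0.0, 0.0, 1.0]]
[197.32837838 159.68108108] 740 (array([ 0.5887, -0.1562]), array([0.0273, 0.0452]), np.float32(116.2))
[ 44.47826087 182.55652174] 345 (array([ 0.7083, -0.3325]), array([0.0336, 0.0555]), np.float32(40.7))
[198.60676533 205.52642706] 473 (array([ 0.6345, -0.1342]), array([0.0218, 0.0438]), np.float32(116.8))
[112.92643052 272.64577657] 367 (array([ 0.7746, -0.2045]), array([0.0286, 0.0323]), np.float32(141.9))
w [314.76650206 177.89505391] 38677 [[ 0.55225814 -0.04130048  0.043     ]]
w [131.06514503  59.12601046] 6309 [[ 0.52294567 -0.26736457  0.043     ]]
w [ 5.57024793 49.7231405 ] 242 [[ 0.56666999 -0.45700769  0.043     ]]
w [443.34759358  43.82352941] 187 [[0.34566598 0.01966403 0.043     ]]
w [266.15661376  58.92698413] 945 [[ 0.46816315 -0.1408558   0.043     ]]
w [501.89253731 129.93134328] 335 [[0.37777848 0.15573934 0.043     ]]
w [  6.05217391 163.14347826] 230 [[ 0.70722148 -0.40484607  0.043     ]]
w [ 98.30519481 186.33506494] 1540 [[ 0.66837284 -0.25320933  0.043     ]]
w [ 35.60675211 250.99906221] 6398 [[ 0.81405062 -0.3298909   0.043     ]]
w [198.55708908 185.35006274] 797 [[ 0.61385842 -0.14607602  0.043     ]]
w [473.81202046 271.81074169] 3128 [[0.56046584 0.25757853 0.043     ]]
w [140.44827586 225.37068966] 116 [[ 0.68898377 -0.18935807  0.043     ]]
w [ 96.87771739 280.67119565] 368 [[ 0.80212445 -0.2239084   0.043     ]]
w [335.19642857 298.44642857] 112 [[0.67626922 0.06583397 0.043     ]]
w [112.62992126 347.97637795] 127 [[ 0.93095912 -0.17563155  0.043     ]]
w [391.66164154 363.38190955] 597 [[0.76197234 0.24944852 0.043     ]]
```

View pics/w1.png

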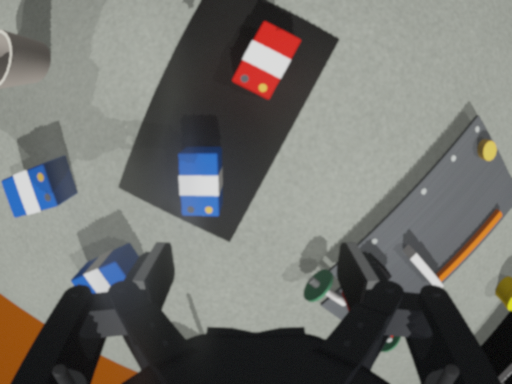

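The wrist view puts the pack at (199,183), squared to the jaws: centre (0.613, -0.146), angle 26.5°. Moving over it, then down.

apply_moves(targets=[{"travel":[-0.003,-0.015,0.0],"turn":[0,0,0],"fingers":0},{"travel":[-0.003,-0.015,0.0],"turn":[0,0,0],"fingers":0},{"travel":[-0.003,-0.015,0.0],"turn":[0,0,0],"fingers":0},{"travel":[-0.002,-0.015,0.0],"turn":[0,0,0],"fingers":0},{"travel":[0,0,0.02],"turn":[0,0,0],"fingers":0},{"travel":[0,0,0.03],"turn":[0,0,0],"fingers":0},{"travel":[0,0,0.03],"turn":[0,0,0],"fingers":0},{"travel":[0,0,0.02],"turn":[0,0,0],"fingers":0},{"travel":[0,0,0],"turn":[0,0,0],"fingers":0},{"travel":[0,0,0],"turn":[0,0,0],"fingers":0}])

```text
time_s: 3.48
eef_pos: [0.6125, -0.1455, 0.095]
ee_rot: [-0.23, 0.973, 0.0, -0.001]
wrist_force: [0.8, 0.0, 1.3]
gripper_width: 0.0851
```

Run:
```python
from h import *
togo(.613,-.146,.015,116.5)
m=camera_model('wrist');w=capture('wrist')
P=[]
for p,c,a in blobs(w,'blue',300):
    g=cast(m,p,.043,True)
    if abs(g[:,0].mean()-.613)<.05 and abs(g[:,1].mean()+.146)<.05: P.append(g);print(c,a,rect(g))
print(rect(np.vstack(P)))
```

```text
t 3.48 pos [ 0.6125 -0.1455  0.095 ] tilt [-1.5e-03  5.0e-04 -1.0e+00] jaw 116.57 w 0.0851
travel [-0.0003 -0.0007  0.08  ] turn z 0.0012 F [0.8 0.  1.3] T [ 0.01 -0.03 -0.  ]
[254.21141649 166.96300211] 946 (array([ 0.5892, -0.1586]), array([0.0301, 0.0423]), np.float32(116.4))
(array([ 0.5892, -0.1586]), array([0.0301, 0.0423]), np.float32(116.4))
```

apply_moves(targets=[{"travel":[0,-0.001,0.02],"turn":[0,0,0],"fingers":0},{"travel":[0,0,0.02],"turn":[0,0,0],"fingers":0},{"travel":[0,0,0.02],"turn":[0,0,0],"fingers":0},{"travel":[0,0,0.014],"turn":[0,0,0],"fingers":0},{"travel":[0,0,0.006],"turn":[0,0,0],"fingers":0},{"travel":[0,0,0],"turn":[0,0,0],"fingers":0},{"travel":[0,0,0],"turn":[0,0,0],"fingers":0.3},{"travel":[0,0,0],"turn":[0,0,0],"fingers":0.6},{"travel":[0,0,0],"turn":[0,0,0],"fingers":1},{"travel":[0,0,0],"turn":[0,0,0],"fingers":1}])

```text
time_s: 4.37
eef_pos: [0.6139, -0.1466, 0.0166]
ee_rot: [-0.23, 0.973, -0.0, 0.001]
wrist_force: [2.1, -0.5, 1.5]
gripper_width: 0.041
```

apply_moves(targets=[{"travel":[0,0,0],"turn":[0,0,0],"fingers":1},{"travel":[0,0,0],"turn":[0,0,0],"fingers":1},{"travel":[0,0,0],"turn":[0,0,0],"fingers":1},{"travel":[0,0,0],"turn":[0,0,0],"fingers":1},{"travel":[0,0,0],"turn":[0,0,0],"fingers":1},{"travel":[0,0,0],"turn":[0,0,0],"fingers":1},{"travel":[0,0,0],"turn":[0,0,0],"fingers":1},{"travel":[0,0,0],"turn":[0,0,0],"fingers":1},{"travel":[0,0,0],"turn":[0,0,0],"fingers":1},{"travel":[0,0,0],"turn":[0,0,0],"fingers":1}])

```text
time_s: 5.2
eef_pos: [0.6139, -0.1467, 0.0165]
ee_rot: [-0.23, 0.973, -0.0, 0.001]
wrist_force: [-0.3, 0.7, 8.1]
gripper_width: 0.041
```

Run:
```python
from h import *
togo(.613,-.146,.015,116.5)
```

```text
t 5.2 pos [ 0.6139 -0.1467  0.0165] tilt [ 1.5e-03 -4.0e-04 -1.0e+00] jaw 116.65 w 0.041
travel [0.0005 0.001  0.0015] turn z 0.0026 F [-0.3  0.7  8.1] T [0.24 0.27 0.03]
```

apply_moves(targets=[{"travel":[0,0,-0.01],"turn":[0,0,0],"fingers":1},{"travel":[0,0,-0.02],"turn":[0,0,0],"fingers":1},{"travel":[0,0,-0.03],"turn":[0,0,0],"fingers":1},{"travel":[0,0,-0.03],"turn":[0,0,0],"fingers":1},{"travel":[0,0,-0.025],"turn":[0,0,0],"fingers":1},{"travel":[-0.003,0.015,0],"turn":[0,0,0],"fingers":1},{"travel":[-0.006,0.028,0],"turn":[0,0,0],"fingers":1},{"travel":[-0.006,0.028,0],"turn":[0,0,0],"fingers":1},{"travel":[-0.006,0.028,0],"turn":[0,0,0],"fingers":1},{"travel":[-0.006,0.028,0],"turn":[0,0,0],"fingers":1}])

```text
time_s: 6.03
eef_pos: [0.5792, -0.0194, 0.13]
ee_rot: [-0.23, 0.973, 0.0, -0.0]
wrist_force: [0.4, -0.5, -2.8]
gripper_width: 0.0409
```

apply_moves(targets=[{"travel":[-0.006,0.028,0],"turn":[0,0,0],"fingers":1},{"travel":[-0.006,0.028,0],"turn":[0,0,0],"fingers":1},{"travel":[-0.006,0.028,0],"turn":[0,0,0],"fingers":1},{"travel":[-0.006,0.028,0],"turn":[0,0,0],"fingers":1},{"travel":[-0.006,0.028,0],"turn":[0,0,0],"fingers":1},{"travel":[-0.006,0.028,0],"turn":[0,0,0],"fingers":1},{"travel":[-0.006,0.028,0],"turn":[0,0,0],"fingers":1},{"travel":[-0.003,0.015,0],"turn":[0,0,0],"fingers":1},{"travel":[0,0,0],"turn":[0,0,0.07],"fingers":1},{"travel":[0,0,0],"turn":[0,0,0.1],"fingers":1}])

```text
time_s: 6.87
eef_pos: [0.5248, 0.1891, 0.13]
ee_rot: [-0.147, 0.989, -0.0, -0.001]
wrist_force: [0.1, -0.6, -1.6]
gripper_width: 0.0407
```

apply_moves(targets=[{"travel":[0,0,0],"turn":[0,0,0.1],"fingers":1},{"travel":[0,0,0],"turn":[0,0,0.1],"fingers":1},{"travel":[0,0,0],"turn":[0,0,0.1],"fingers":1},{"travel":[0,0,0],"turn":[0,0,0.1],"fingers":1},{"travel":[0,0,0],"turn":[0,0,0.1],"fingers":1},{"travel":[0,0,0],"turn":[0,0,0.07],"fingers":1},{"travel":[0,0,0],"turn":[0,0,0],"fingers":1},{"travel":[0,0,0],"turn":[0,0,0],"fingers":1},{"travel":[0,0,0],"turn":[0,0,0],"fingers":1},{"travel":[0,0,0],"turn":[0,0,0],"fingers":1}])

```text
time_s: 7.7
eef_pos: [0.5258, 0.1878, 0.1302]
ee_rot: [0.136, 0.991, -0.0, -0.0]
wrist_force: [0.6, -0.6, -1.9]
gripper_width: 0.0411
```

Run:
```python
from h import *
togo(.528,.191,.13,74.3)
m=camera_model('wrist');w=capture('wrist');cv2.imwrite('pics/w2.png',w[:,:,::-1])
for col,z in(('orange',.03),('white',.045),('blue',.14)):
    for p,c,a in blobs(w,col,150):
        g=cast(m,p,z,True);q=g.mean(0)
        if .4<q[0]<.7 and .08<q[1]<.32: print(col,c,a,rect(g))
```

```text
t 7.7 pos [0.5258 0.1878 0.1302] tilt [-2.e-04 -1.e-04 -1.e+00] jaw 74.36 w 0.0411
travel [-0.0013  0.0036  0.0002] turn z 0.001 F [ 0.6 -0.6 -1.9] T [-0.03 -0.01  0.  ]
orange [310.05175491 160.86853064] 1681 (array([0.524 , 0.2352]), array([0.0118, 0.1225]), np.float32(164.3))
white [382.55446927 174.27877095] 14320 (array([0.5532, 0.2941]), array([0.1574, 0.2104]), np.float32(31.9))
white [248.24023366 272.91529755] 2739 (array([0.5994, 0.1663]), array([0.0425, 0.0801]), np.float32(74.0))
blue [254.70700128 215.93606138] 6256 (array([0.506 , 0.1926]), array([0.0377, 0.0465]), np.float32(74.4))
blue [250.61726079 308.89118199] 533 (array([0.5622, 0.1768]), array([0.0249, 0.0476]), np.float32(73.8))
```

View pics/w2.png

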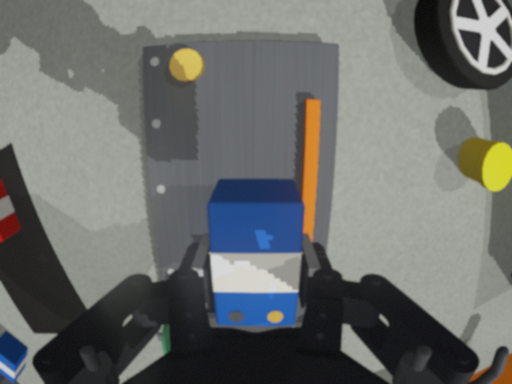

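The pack is held square (jaw 74.4° against rail 164.3°), with the rail at (310,160) ahead and to its right. Remaining distance is about 27 mm in chassis x and 18 mm in y. Lowering onto the plate short of both stops.

apply_moves(targets=[{"travel":[0,0,0.015],"turn":[0,0,0],"fingers":1},{"travel":[0,0,0.02],"turn":[0,0,0],"fingers":1},{"travel":[0,0,0.02],"turn":[0,0,0],"fingers":1},{"travel":[0,0,0.02],"turn":[0,0,0],"fingers":1},{"travel":[0,0,0.01],"turn":[0,0,0],"fingers":1},{"travel":[0,0,0.005],"turn":[0,0,0],"fingers":1},{"travel":[0,0,0.003],"turn":[0,0,0],"fingers":1},{"travel":[0,0,0.002],"turn":[0,0,0],"fingers":1},{"travel":[0,0,0],"turn":[0,0,0],"fingers":1},{"travel":[0,0,0],"turn":[0,0,0],"fingers":1}])

```text
time_s: 8.58
eef_pos: [0.5264, 0.1879, 0.036]
ee_rot: [0.137, 0.991, 0.0, 0.001]
wrist_force: [0.7, -0.5, -2.9]
gripper_width: 0.0405
```

apply_moves(targets=[{"travel":[0,0,0.001],"turn":[0,0,0],"fingers":1},{"travel":[0,0,0],"turn":[0,0,0],"fingers":1},{"travel":[0,0,0.001],"turn":[0,0,0],"fingers":1},{"travel":[0,0,0],"turn":[0,0,0],"fingers":1},{"travel":[0,0,0.001],"turn":[0,0,0],"fingers":1},{"travel":[0,0,0],"turn":[0,0,0],"fingers":1},{"travel":[0,0,0],"turn":[0,0,0],"fingers":1},{"travel":[0,0,0],"turn":[0,0,0],"fingers":1},{"travel":[0,0,0],"turn":[0,0,0],"fingers":1},{"travel":[0,0,0],"turn":[0,0,0],"fingers":1}])

```text
time_s: 9.42
eef_pos: [0.5262, 0.1879, 0.0335]
ee_rot: [0.137, 0.991, 0.0, 0.0]
wrist_force: [-5.0, -1.0, 13.4]
gripper_width: 0.041
```

apply_moves(targets=[{"travel":[0,0,-0.0005],"turn":[0,0,0],"fingers":1},{"travel":[-0.002,0.002,0],"turn":[0,0,0],"fingers":1},{"travel":[-0.004,0.003,0],"turn":[0,0,0],"fingers":1},{"travel":[-0.004,0.003,0],"turn":[0,0,0],"fingers":1},{"travel":[-0.004,0.003,0],"turn":[0,0,0],"fingers":1},{"travel":[-0.004,0.002,0],"turn":[0,0,0],"fingers":1},{"travel":[-0.003,0.001,0],"turn":[0,0,0],"fingers":1},{"travel":[-0.001,0,0],"turn":[0,0,0],"fingers":1},{"travel":[0,0,0],"turn":[0,0,0],"fingers":1},{"travel":[0,0,0],"turn":[0,0,0],"fingers":1}])

```text
time_s: 10.25
eef_pos: [0.5515, 0.1957, 0.0335]
ee_rot: [0.137, 0.991, 0.0, 0.001]
wrist_force: [-1.2, 1.7, 6.5]
gripper_width: 0.041
```

```bash
cat >> h.py <<'E'
def chas():
    s=read_state();a=np.radians(-15.7);c=R.from_euler('z',a).inv()
    print('to seat',np.round(c.apply(np.array([.5565,.199,.0335])-s['eef_pos'])*1000,1),'Fch',np.round(c.apply(s['wrist_force']),1),'Tch',np.round(c.apply(s['ft_torque']),2))
E
python3 -c "
from h import *
togo(.5565,.199,.0335,74.3);chas()"
```

```text
t 10.25 pos [0.5515 0.1957 0.0335] tilt [ 1.1e-03  5.0e-04 -1.0e+00] jaw 74.26 w 0.041
travel [-0.0039  0.0046  0.    ] turn z -0.0008 F [-1.2  1.7  6.5] T [ 0.1   0.38 -0.06]
to seat [ 3.9  4.6 -0. ] Fch [-1.7  1.3  6.5] Tch [-0.01  0.39 -0.06]
```

Now creeping in toward the end stop first.

apply_moves(targets=[{"travel":[-0.001,0,0],"turn":[0,0,0],"fingers":1},{"travel":[-0.001,0,0],"turn":[0,0,0],"fingers":1},{"travel":[-0.0005,0,0],"turn":[0,0,0],"fingers":1},{"travel":[-0.0005,0,0],"turn":[0,0,0],"fingers":1},{"travel":[-0.0005,0,0],"turn":[0,0,0],"fingers":1},{"travel":[-0.0005,0,0],"turn":[0,0,0],"fingers":1},{"travel":[0,0,0],"turn":[0,0,0],"fingers":1},{"travel":[0,0,0],"turn":[0,0,0],"fingers":1},{"travel":[0,0,0],"turn":[0,0,0],"fingers":1},{"travel":[0,0,0],"turn":[0,0,0],"fingers":1}])

```text
time_s: 11.08
eef_pos: [0.5549, 0.1946, 0.0335]
ee_rot: [0.137, 0.991, 0.0, 0.0]
wrist_force: [-3.6, 1.4, 9.0]
gripper_width: 0.0413
```

```bash
python3 -c "
from h import *
chas()"
```

```text
to seat [ 0.3  4.7 -0. ] Fch [-3.8  0.3  9. ] Tch [-0.07  0.61 -0.07]
```

apply_moves(targets=[{"travel":[0,0.001,0],"turn":[0,0,0],"fingers":1},{"travel":[0,0.001,0],"turn":[0,0,0],"fingers":1},{"travel":[0,0.001,0],"turn":[0,0,0],"fingers":1},{"travel":[0,0.0005,0],"turn":[0,0,0],"fingers":1},{"travel":[0,0.0005,0],"turn":[0,0,0],"fingers":1},{"travel":[0,0,0],"turn":[0,0,0],"fingers":1},{"travel":[-0.0005,0,0],"turn":[0,0,0],"fingers":1},{"travel":[-0.0005,0,0],"turn":[0,0,0],"fingers":1},{"travel":[0,0,0],"turn":[0,0,0],"fingers":1},{"travel":[0,0,0],"turn":[0,0,0],"fingers":1}])

```text
time_s: 11.92
eef_pos: [0.5567, 0.1979, 0.0335]
ee_rot: [0.137, 0.991, -0.0, -0.0]
wrist_force: [-6.2, -0.6, 9.1]
gripper_width: 0.0413
```

```bash
python3 -c "
from h import *
chas()"
```

```text
to seat [-0.5  1.   0. ] Fch [-5.8 -2.2  9.1] Tch [-0.42  0.69 -0.05]
```

apply_moves(targets=[{"travel":[-0.0005,0.0005,0],"turn":[0,0,0],"fingers":1},{"travel":[0,0,0],"turn":[0,0,0],"fingers":1},{"travel":[-0.0005,0.0005,0],"turn":[0,0,0],"fingers":1},{"travel":[0,0,0],"turn":[0,0,0],"fingers":1},{"travel":[-0.0005,0.0005,0],"turn":[0,0,0],"fingers":1},{"travel":[0,0,0],"turn":[0,0,0],"fingers":1},{"travel":[0,0,0],"turn":[0,0,0],"fingers":1},{"travel":[0,0,0],"turn":[0,0,0],"fingers":1},{"travel":[0,0,0],"turn":[0,0,0],"fingers":1},{"travel":[0,0,0],"turn":[0,0,0],"fingers":1}])

```text
time_s: 12.75
eef_pos: [0.5567, 0.198, 0.0335]
ee_rot: [0.137, 0.991, -0.001, -0.002]
wrist_force: [-15.6, -8.1, 20.6]
gripper_width: 0.041
```

```bash
python3 -c "
from h import *
chas()"
```

```text
to seat [-0.5  0.9  0. ] Fch [-12.8 -12.   20.6] Tch [-1.81  1.84 -0.02]
```

Both stops are in contact: position is stalled and both forces are rising. Firming up the push.

apply_moves(targets=[{"travel":[-0.0005,0.0005,0],"turn":[0,0,0],"fingers":1},{"travel":[0,0,0],"turn":[0,0,0],"fingers":1},{"travel":[-0.0005,0.0005,0],"turn":[0,0,0],"fingers":1},{"travel":[0,0,0],"turn":[0,0,0],"fingers":1},{"travel":[-0.0003,0.0005,0],"turn":[0,0,0],"fingers":1},{"travel":[0,0,0],"turn":[0,0,0],"fingers":1},{"travel":[0,0,0],"turn":[0,0,0],"fingers":1},{"travel":[0,0,0],"turn":[0,0,0],"fingers":1},{"travel":[0,0,0],"turn":[0,0,0],"fingers":1},{"travel":[0,0,0],"turn":[0,0,0],"fingers":1}])

```text
time_s: 13.58
eef_pos: [0.5568, 0.1983, 0.0335]
ee_rot: [0.137, 0.991, -0.002, -0.004]
wrist_force: [-25.5, -12.6, 28.3]
gripper_width: 0.041
```

Run:
```python
from h import *
togo(.5565,.199,.0335,74.3);chas()
w=capture('wrist');t=capture('top');s=capture('scene')
a=cv2.resize(w[140:384,130:430],(400,325));b=cv2.resize(s[190:310,220:370],(400,320),interpolation=cv2.INTER_CUBIC)
o=np.zeros((325,800,3),np.uint8);o[:,:400]=a;o[:320,400:]=b
cv2.imwrite('pics/f1.png',o[:,:,::-1])
```

```text
t 13.58 pos [0.5568 0.1983 0.0335] tilt [-0.0089 -0.0034 -1.    ] jaw 74.26 w 0.041
travel [0.0005 0.0006 0.    ] turn z -0.0007 F [-25.5 -12.6  28.3] T [-2.18  3.65 -0.22]
to seat [-0.5  0.6 -0. ] Fch [-21.1 -19.   28.3] Tch [-3.09  2.92 -0.22]
```

View pics/f1.png

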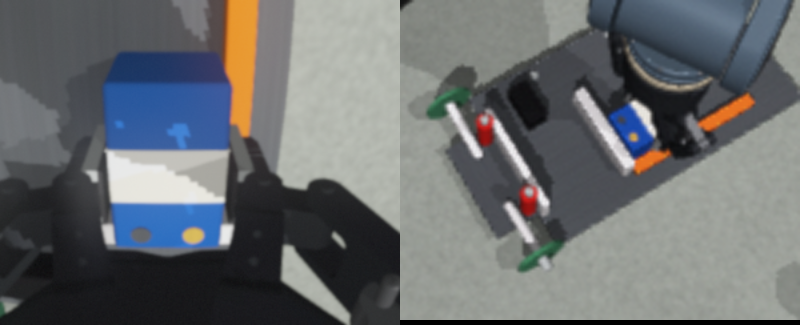

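The picture shows the pack's short end on the aluminium stop and its long side on the orange rail. The tool leans back about 0.5° under load, so I'll trim that out and firm the push slightly.

apply_moves(targets=[{"travel":[0,0,0],"turn":[-0.003,-0.004,0],"fingers":1},{"travel":[0,0,0],"turn":[0,0,0],"fingers":1},{"travel":[0,0,0],"turn":[-0.003,-0.004,0],"fingers":1},{"travel":[0,0,0],"turn":[0,0,0],"fingers":1},{"travel":[-0.0004,0.0005,0],"turn":[0,0,0],"fingers":1},{"travel":[0,0,0],"turn":[0,0,0],"fingers":1},{"travel":[0,0,0],"turn":[0,0,0],"fingers":1},{"travel":[0,0,0],"turn":[0,0,0],"fingers":1},{"travel":[0,0,0],"turn":[0,0,0],"fingers":1},{"travel":[0,0,0],"turn":[0,0,0],"fingers":1}])

```text
time_s: 14.57
eef_pos: [0.5569, 0.1984, 0.0335]
ee_rot: [0.137, 0.991, -0.0, -0.0]
wrist_force: [-26.4, -14.4, 30.5]
gripper_width: 0.041
```

```bash
python3 -c "
from h import *
togo(.5565,.199,.0335,74.3);chas()"
```

```text
t 14.57 pos [0.5569 0.1984 0.0335] tilt [-6.e-04 -4.e-04 -1.e+00] jaw 74.28 w 0.041
travel [ 0.0006  0.0004 -0.    ] turn z -0.0004 F [-26.4 -14.4  30.5] T [-2.56  4.13 -0.11]
to seat [-0.6  0.4  0. ] Fch [-21.5 -21.   30.5] Tch [-3.58  3.29 -0.11]
```

apply_moves(targets=[{"travel":[0,0,-0.0004],"turn":[0,0,0],"fingers":1},{"travel":[0,0,0],"turn":[0,0,0],"fingers":1},{"travel":[0,0,-0.0004],"turn":[0,0,0],"fingers":1},{"travel":[0,0,0],"turn":[0,0,0],"fingers":1},{"travel":[-0.0004,0.0004,0],"turn":[-0.001,-0.001,0],"fingers":1},{"travel":[0,0,0],"turn":[0,0,0],"fingers":1},{"travel":[-0.0004,0.0004,0],"turn":[-0.001,-0.001,0],"fingers":1},{"travel":[0,0,0],"turn":[0,0,0],"fingers":1},{"travel":[0,0,0],"turn":[0,0,0],"fingers":1},{"travel":[0,0,0],"turn":[0,0,0],"fingers":1}])

```text
time_s: 15.4
eef_pos: [0.5571, 0.1989, 0.0334]
ee_rot: [0.137, 0.991, 0.0, -0.0]
wrist_force: [-26.8, -13.1, 24.8]
gripper_width: 0.0412
```

apply_moves(targets=[{"travel":[0,0,0],"turn":[0,0,0],"fingers":1},{"travel":[0,0,0],"turn":[0,0,0],"fingers":1},{"travel":[0,0,0],"turn":[0,0,0],"fingers":1},{"travel":[0,0,0],"turn":[0,0,0],"fingers":1},{"travel":[0,0,0],"turn":[0,0,0],"fingers":1},{"travel":[0,0,0],"turn":[0,0,0],"fingers":1},{"travel":[0,0,0],"turn":[0,0,0],"fingers":1},{"travel":[0,0,0],"turn":[0,0,0],"fingers":1},{"travel":[0,0,0],"turn":[0,0,0],"fingers":1},{"travel":[0,0,0],"turn":[0,0,0],"fingers":1}])

```text
time_s: 16.23
eef_pos: [0.5571, 0.1988, 0.0334]
ee_rot: [0.137, 0.991, 0.0, -0.0]
wrist_force: [-27.8, -13.8, 25.8]
gripper_width: 0.041
```

Run:
```python
from h import *
togo(.5565,.199,.0335,74.3);chas()
w=capture('wrist');t=capture('top')
o=np.zeros((325,800,3),np.uint8);o[:,:400]=cv2.resize(w[140:384,130:430],(400,325));o[:,400:]=cv2.resize(t[110:250,155:327],(400,325),interpolation=cv2.INTER_CUBIC)
cv2.imwrite('pics/f2.png',o[:,:,::-1])
```

```text
t 16.23 pos [0.5571 0.1988 0.0334] tilt [-2.e-04  5.e-04 -1.e+00] jaw 74.28 w 0.041
travel [ 0.0006  0.     -0.0001] turn z -0.0004 F [-27.8 -13.8  25.8] T [-2.6   4.33 -0.15]
to seat [-0.6  0.   0.1] Fch [-23.  -20.8  25.8] Tch [-3.68  3.46 -0.15]
```

View pics/f2.png

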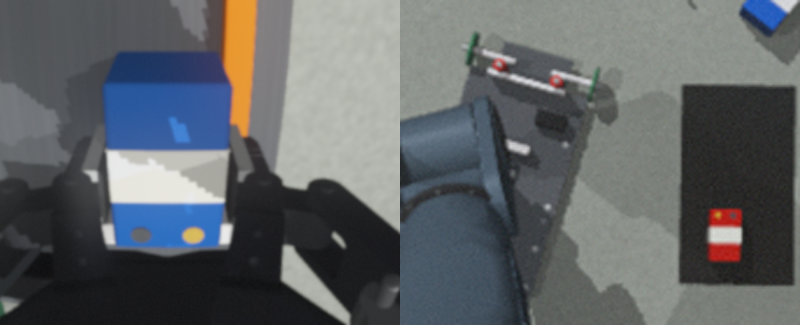

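y crept about 0.5 mm while its force stayed flat. I'll test whether the rail is truly bearing with a further y push.

apply_moves(targets=[{"travel":[0,0.0004,0],"turn":[0,0,0],"fingers":1},{"travel":[0,0,0],"turn":[0,0,0],"fingers":1},{"travel":[0,0.0004,0],"turn":[0,0,0],"fingers":1},{"travel":[0,0,0],"turn":[0,0,0],"fingers":1},{"travel":[0,0.0004,0],"turn":[0,0,0],"fingers":1},{"travel":[0,0,0],"turn":[0,0,0],"fingers":1},{"travel":[0,0,0],"turn":[0,0,0],"fingers":1},{"travel":[0,0,0],"turn":[0,0,0],"fingers":1},{"travel":[0,0,0],"turn":[0,0,0],"fingers":1},{"travel":[0,0,0],"turn":[0,0,0],"fingers":1}])

```text
time_s: 17.17
eef_pos: [0.5573, 0.1996, 0.0334]
ee_rot: [0.137, 0.991, -0.0, -0.0]
wrist_force: [-28.1, -16.7, 27.0]
gripper_width: 0.0409
```

```bash
python3 -c "
from h import *
togo(.5565,.199,.0335,74.3);chas()"
```

```text
t 17.17 pos [0.5573 0.1996 0.0334] tilt [-7.e-04 -0.e+00 -1.e+00] jaw 74.28 w 0.0409
travel [ 0.0006 -0.0008 -0.0001] turn z -0.0004 F [-28.1 -16.7  27. ] T [-2.97  4.45 -0.11]
to seat [-0.6 -0.8  0.1] Fch [-22.5 -23.7  27. ] Tch [-4.07  3.47 -0.11]
```

```bash
python3 - <<'E'
from h import *
w=capture('wrist');cv2.imwrite('pics/w3.png',w[:,:,::-1])
c=cv2.resize(w[140:384,130:430],(400,325))[:,:,::-1]
g=lambda i:cv2.cvtColor(np.ascontiguousarray(i),cv2.COLOR_BGR2GRAY).astype(np.float32)
for n in('f1','f2'):
    f=cv2.imread(f'pics/{n}.png')[:325,:400]
    for nm,(y0,y1,x0,x1) in dict(pack=(35,250,85,225),rail=(0,120,205,290),finger=(180,320,240,395)).items():
        a,b=g(f)[y0:y1,x0:x1],g(c)[y0:y1,x0:x1]
        print(n,nm,np.round(cv2.phaseCorrelate(a,b,cv2.createHanningWindow(a.shape[::-1],cv2.CV_32F))[0],2))
E
python3 -c "
import cv2;i=cv2.imread('pics/w3.png')[140:340,190:350];cv2.imwrite('pics/w3c.png',cv2.resize(i,None,fx=3.0,fy=3.0,interpolation=cv2.INTER_CUBIC))"
```

```text
f1 pack [0.27 0.02]
f1 rail [-0.13  0.08]
f1 finger [0.07 0.04]
f2 pack [-0.31  0.05]
f2 rail [-0.18 -0.1 ]
f2 finger [0.01 0.04]
```

View pics/w3c.png

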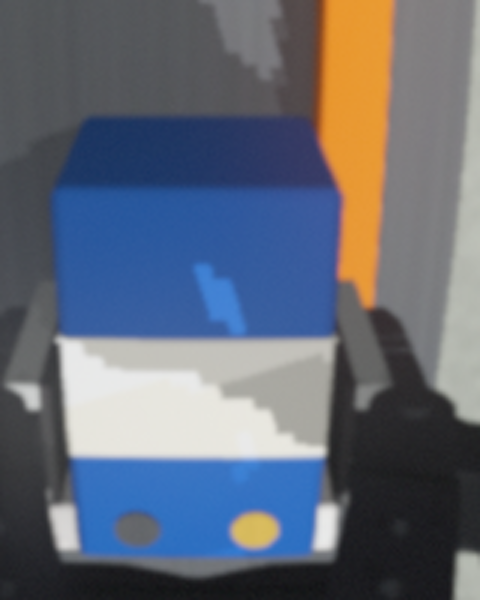

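The crop shows the pack's rear bottom corner (~(314,117)) meeting the rail's inner edge (~(319,117)), which is contact within resolution. Fy of 24 N also exceeds what friction alone could bear (about 15 N). One more push on both axes for margin.

apply_moves(targets=[{"travel":[-0.0005,0.0005,0],"turn":[0,0,0],"fingers":1},{"travel":[0,0,0],"turn":[0,0,0],"fingers":1},{"travel":[-0.0005,0.0005,0],"turn":[0,0,0],"fingers":1},{"travel":[0,0,0],"turn":[0,0,0],"fingers":1},{"travel":[-0.0002,0.0002,0],"turn":[-0.001,-0.001,0],"fingers":1},{"travel":[0,0,0],"turn":[0,0,0],"fingers":1},{"travel":[0,0,0],"turn":[0,0,0],"fingers":1},{"travel":[0,0,0],"turn":[0,0,0],"fingers":1},{"travel":[0,0,0],"turn":[0,0,0],"fingers":1},{"travel":[0,0,0],"turn":[0,0,0],"fingers":1}])

```text
time_s: 18.05
eef_pos: [0.5573, 0.1997, 0.0335]
ee_rot: [0.137, 0.991, -0.001, -0.001]
wrist_force: [-35.8, -22.4, 34.7]
gripper_width: 0.0413
```

apply_moves(targets=[{"travel":[0,0,0],"turn":[0,0,0],"fingers":1},{"travel":[0,0,0],"turn":[0,0,0],"fingers":1},{"travel":[0,0,0],"turn":[0,0,0],"fingers":1},{"travel":[0,0,0],"turn":[0,0,0],"fingers":1},{"travel":[0,0,0],"turn":[0,0,0],"fingers":1},{"travel":[0,0,0],"turn":[0,0,0],"fingers":1},{"travel":[0,0,0],"turn":[0,0,0],"fingers":1},{"travel":[0,0,0],"turn":[0,0,0],"fingers":1},{"travel":[0,0,0],"turn":[0,0,0],"fingers":1},{"travel":[0,0,0],"turn":[0,0,0],"fingers":1}])

```text
time_s: 18.88
eef_pos: [0.5573, 0.1997, 0.0335]
ee_rot: [0.137, 0.991, -0.001, -0.001]
wrist_force: [-35.8, -21.5, 34.0]
gripper_width: 0.0407
```

```bash
python3 -c "
from h import *
togo(.5565,.199,.0335,74.3);chas()"
```

```text
t 18.88 pos [0.5573 0.1997 0.0335] tilt [-3.e-03 -9.e-04 -1.e+00] jaw 74.29 w 0.0407
travel [ 0.0006 -0.0009 -0.    ] turn z -0.0002 F [-35.8 -21.5  34. ] T [-3.87  5.58 -0.14]
to seat [-0.6 -0.9  0. ] Fch [-28.7 -30.4  34. ] Tch [-5.24  4.32 -0.14]
```

The pack is now stalled against both stops. The last 1.2 mm of command moved it only 0.1 mm while both forces rose by 6–7 N, and they hold steady. Handing in.

```bash
python3 -c "
from rig import *
finish_job()"
```

```text
the job is handed in; nothing more can be done
```

I gripped the blue pack on the mat across its 42 mm width, stood it on the floor plate, slid it into the corner, and handed in with the gripper still pressing. The job took about 19 s of the 54 s allowed.

**Last checks:**
- **Push:** about 29 N toward the end stop, 30 N toward the side rail and 34 N down, unchanged over the last 0.8 s. These are wrist forces, so friction takes some of each push.
- **Contact:** in the last push, 1.2 mm of command on each axis moved the pack only about 0.1 mm while both forces rose 6–7 N.
- **Position:** the tool is within 1 mm of my estimated seat, which is as good as the calibration. It is upright within 0.2° and square with the rail.

**Disagreement:** earlier, y crept another 1.3 mm or so at nearly steady force, although I had already judged the rail to be in contact. It probably was not fully bearing then, so I pushed further until it stalled.

**Pictures:** the last wrist picture shows the pack's rear bottom corner meeting the rail, and an earlier scene picture its front end on the stop. Both were taken before the final push. The red pack still lay on its mat in the last top view; I did not check the other loose items again.

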